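Wear check of a clevis pin in a taper gauge

ROBOT

A 6-joint arm with a two-finger parallel gripper is mounted at the origin on a cart in front of the work surface, level with it; the furniture and walls round the work are solid. World frame = base frame: x ahead of the robot, y to its left, z up, the work surface at z = 0. Lengths are in m, angles in rad, forces in N, time in s.
With the tool pointing down it reaches from about 0.375 to 0.9 m from the base axis. Payload 3.1 kg.
Tool frame: the origin (TCP) lies midway between the tips of the shut fingers; the grasp point (between the pads) lies 19 mm behind it; x points along the fingers, z is the direction in which the jaws open and shut, and the axes are right-handed (so a half turn about x gives the same grasp; the last joint's range is limited). The gripper opens to 87 mm and grips with 3 to 60 N. Pads are 19 mm wide; open, the fingers measure 117 mm over their backs; the gripper's body (75 mm by 190 mm) begins 51 mm behind the grasp point.
Start: joints at [1.133, 0.527, 1.433, -0, 1.181, -0.178], TCP at [0.16, 0.604, 0.223] pointing down, gripper open.
Joint ranges: [-3.08, 3.08], [-0.75, 2.2], [0.22, 2.44], [-1.43, 4.57], [0, 2.65], [-2.85, 2.85]. Speed limits (rad/s): [2.79, 2.79, 3.14, 3.14, 3.14, 3.14].

INTERFACE

Orientations are given as a unit quaternion [x, y, z, w].
In Python, from rig import robot, optics, workorder gives the robot as it stands.
- The arm moves only by the tool arm_command, never from a script. Its argument "plan" is a list of rows, each a list of 7 numbers: the shift along the tool's x, y, z in cm, then the turn, a rotation vector about the tool's x, y, z in rad, then the finger opening in cm, from 0 to 8.7. In form: [[x, y, z, ax, ay, az, gripper], ...]. A call has 1 to 12 rows; each row shifts and turns the pose as measured when the row begins, along the tool's axes as they then stand; what a row does not reach is not made up. A row lasts 1/8 s, in which the tool goes at most 62.5 mm and 10.7 degrees, less where a joint would pass 70% of its speed; a pose out of reach is approached as far as the arm can. A call with a gripper value outside its range is refused whole. The fingers move at their own pace and stop on an object; "grip_force" is the grip in N (left out, the last holds). Time passes only in rows, so rows that do not move let the fingers close. It gives the time, the measured TCP pose, the force and the opening at its end, in the units of the state.
- robot.get_obs(): the state, without advancing time (a new reading comes with each control period).
- optics.camera(name): name is "scene" or "top"; returns (picture, depth): 400x640x3 uint8, blue, green, red; 400x640 float32, m along the optical axis (not along the pixel's ray), 0 where there is no reading.
- optics.camera_info(name): a dict with "mtx" (3x3 intrinsics, pixels), "k1" (the pictures are not rectified: a ray, as slopes to the right and down, at radius r is drawn at 1 + k1 r^2 times it, then the intrinsics apply), "position" and "rotation" of the camera in the world. Camera axes: x right, y down, z forward; pixel columns grow to the right and rows downward; lengths in m; the calibration is good to about 2 mm. A picture is of the moment at which its call begins. camera_info takes no time and is no camera call.
- workorder.hand_in(): hands the job in, once; it reports no verdict.
The state is a dict: "time": time; "q": joint angles; "joint_velocities": joint speeds; "joint_torque": joint torques, N m; "position": TCP position; "tool_rot": TCP orientation; "ft_force": force on the tool from outside, world axes, zero at the start; "moment": the same for the moment, N m; "grip_width": finger opening in m.
Only numpy, scipy, OpenCV 4.12 (cv2) and the standard library are available. Lean on these libraries where they do the work, as an engineer would, in place of code of your own. Each camera call takes 0.05 s, during which the arm holds its last target. There are 200 camera calls.

TASK

Check the worn clevis pin that stands on the bench in the taper gauge: stand it in the wide end of the slot and slide it upright along the slot, gently, until it wedges between the two jaws; press no harder than about 10 N, keep it there for a moment and see where its middle stopped. If it has not got as far as the limit pointer, the pin is good: stand it upright in the kit tray; if it has gone past the pointer, it is worn out: put it in the blue scrap bin beside the gauge. Do not force the pin into the gauge, do not shift the pointer, and leave the oil bottle, the wrench and the bolt where they are.

Things in the scene. Friction and masses are not known exactly. Their poses are not given: they have to be found in the camera images.
- pin_center (a point): Middle (half-way up, on the axis) of the worn clevis pin: a plain bright steel cylinder 100 mm long, somewhere between 22.5 and 25 mm thick (the wear is what the gauge is to show; it is even all round), 0.33 kg, standing on end and loose on the bench right of the vice. z is the pin's axis; a small cross hole lies 12 mm below the top end.
- gauge: The taper gauge, fixed to the bench: a dark steel base plate 190 x 122 x 12 mm with two bright steel jaw bars on it that leave a tapered slot between them, open at the top and at both ends. Origin: centre of the plate's underside; x runs along the middle of the slot from its wide to its narrow end, y across it towards the jaw with the scale, z up. The slot's floor is the plate's top, 12 mm above the bench; the jaws stand 28 mm above that floor (tops 40 mm above the bench).
- slot_wide_end (a point): Point on the slot's floor and centre line 10 mm inside its wide end, where a pin is set in. The slot is 32.5 mm wide at its very wide end (60 mm before the gauge's centre), narrows evenly, 1 mm in every 8 mm, and is 25 mm wide at the gauge's centre and 17.5 mm wide 60 mm beyond it.
- slot_narrow_end (a point): Point on the slot's floor and centre line at its narrow end, 110 mm from slot_wide_end; with that point it gives the slot's direction.
- jaw_plain: The plain jaw bar, 132 x 24 x 28 mm, fixed on the gauge's -y side. Origin: middle of its slot face, at the slot's floor; x along the slot face towards the narrow end, z up.
- jaw_scale: The jaw bar with engraved lines on top along the slot edge, 132 x 24 x 28 mm, fixed on the gauge's +y side; it carries the limit pointer. Origin: middle of its slot face, at the slot's floor; x along the slot face towards the narrow end, z up.
- limit_pointer (a joint): Setting of the limit pointer along the scale jaw (m): 0 is 16 mm before the jaw's middle, growing towards the narrow end, up to 0.060. It is held by a thumb screw (about 8 N moves it) and is already set for this pin; it is not to be moved.
- pointer_tip (a point): Tip of the limit pointer, a dark saddle 16 mm long along the jaw that lies over the scale jaw's top and outer side, its pointed tip 1.5 mm back from the slot edge; its top is 6.5 mm above the jaw (46.5 mm above the bench). A brass thumb screw sticks out of its outer side. It marks the place along the slot that the middle of a pin must not pass.
- kit_tray: Shallow pale sheet-aluminium tray for the parts that go back, 160 x 124 mm, rim 16 mm high, walls and floor 3 mm, will not shift. Origin: centre of its underside; x along its length, away from the robot, z up. It stands left or right of the gauge. A 40 mm bush (35 mm high) and a flat washer lie in its far half and stay there.
- tray_free (a point): Middle of the free (near) half of the tray's floor, 32 mm from the tray's centre, 3 mm above the bench: about 80 x 110 mm are free round it.
- scrap_bin: Scrap bin: blue open-topped plastic stacking bin 164 x 105 mm, 69 mm high, its low front towards the robot, will not shift; it stands on the front part of the bench to the left or right of the gauge (a like bin far back by the press is not meant). Origin: centre of its underside; x along its length, from the low front to the back, z up.
- bin_in (a point): Middle of the bin's inner floor, 4 mm above the bench; the floor is 128 mm along x and 82 mm across, the side walls 66 mm high.
- oil_bottle: Bystander: green oil bottle with a red spout, 51 mm thick, 156 mm high, loose, just behind the gauge. Origin: centre of its underside.
- wrench: Bystander: bright open-ended wrench 216 mm long lying behind the gauge, loose. Origin: its middle, on the underside.
- bolt: Bystander: bright hexagon bolt standing on its head, 80 mm high, loose, at the near right of the bench. Origin: centre of its underside.
Not all that is in view belongs to the job. Leave any orange or purple look-alike of the part that bears pin_center alone.

How it is judged:
By the outcome, as a careful person would: the job done as asked, in the order asked, and still so for the second after the job is handed in, with the robot touching nothing.
It also fails if it takes over 53 s, if anything falls off the work surface, if the arm or the gripper's body presses on something with over 40 N, if the wrist force passes 120 N, or if a joint passes its speed limit or range.

## Working session

There is one attempt and no reset: what is moved stays moved. The work goes in short steps, Python scripts to look and compute and a tool call to move; the robot and the scene stay as the last step left them, time stands still between calls to the robot, and variables do not carry over. Pictures are saved under pics/ and viewed, about 8 in all and at most 12, crops included, and the job is handed in when it is done.

Besides the shell and the picture viewer there is one more tool, called after "Emit:" by a JSON object that holds its "method" and its "body". arm_command: Moves the arm, as the interface text tells. Its arguments: {"type":"object","properties":{"plan":{"type":"array"},"grip_force":{"type":"number"}},"required":["plan"]}

```bash
ls; mkdir -p pics; python3 - <<'E'
from rig import robot, optics
import cv2
for n in("scene","top"):
    p,d=optics.camera(n); cv2.imwrite(f"pics/{n}0.png",p)
    print(n,optics.camera_info(n))
import numpy as np
np.set_printoptions(precision=4,suppress=True)
print(robot.get_obs())
E
```

```text
pics
scene {'mtx': array([[490.14778004,   0.        , 326.64685798],
       [  0.        , 490.14778004, 202.36638171],
       [  0.        ,   0.        ,   1.        ]]), 'k1': 0.05269435197121469, 'position': array([0.03114432, 0.66623317, 1.03006219]), 'rotation': array([-0.33138596,  0.87439821, -0.3308671 ,  0.12703576])}
top {'mtx': array([[434.58993304,   0.        , 324.39651503],
       [  0.        , 434.58993304, 199.64090966],
       [  0.        ,   0.        ,   1.        ]]), 'k1': 0.028927138305310754, 'position': array([0.4120245 , 0.02004841, 1.15185979]), 'rotation': array([-0.6972649 ,  0.71283644, -0.04156153,  0.06291664])}
{'time': 0.1, 'q': array([ 1.1335,  0.5284,  1.4338,  0.    ,  1.1814, -0.1785]), 'joint_velocities': array([ 0.0008, -0.0016, -0.0029, -0.    , -0.0008, -0.0005]), 'joint_torque': array([  0.0002, -44.0986, -17.715 ,   0.0635,   0.0534,  -0.    ]), 'position': array([0.1596, 0.6036, 0.2217]), 'tool_rot': array([-0.4316,  0.561 ,  0.431 ,  0.5597]), 'ft_force': array([-0.8048,  0.0589, -0.5229]), 'moment': array([-0.0219, -0.0149, -0.0214]), 'grip_width': 0.08717253946625715}
```

View pics/scene0.png

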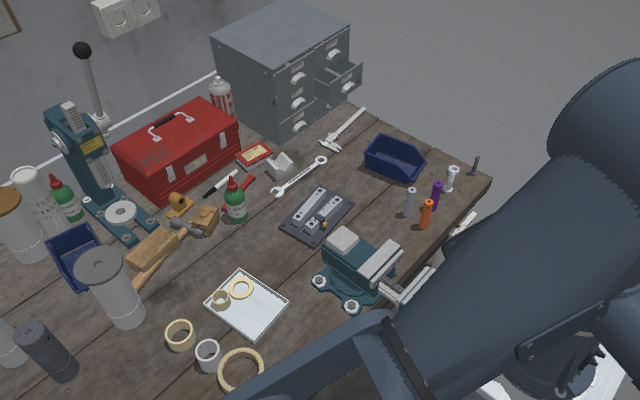

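View pics/top0.png

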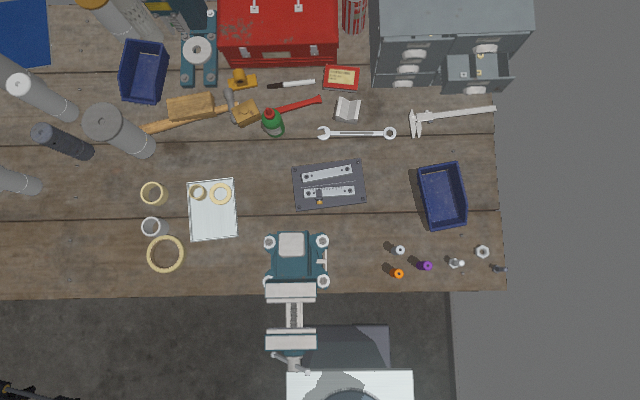

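The scene view shows the gauge at (317,215), tray at (245,303), front bin at (393,158) and pin group at (410-455,165-230). In the top view these are the gauge at (330,185), tray (213,210), bin (442,195) and pins at (397-482,250-273). The second bin, by the press, is not the one meant.

Pin candidates in the top view are grey (399,250), orange (397,273), purple (424,266), bright (456,263) and bright (482,251). I'll enlarge those to confirm which one it is.

```bash
cat > h.py <<'E'
import numpy as np, cv2
from scipy.spatial.transform import Rotation as R
from rig import robot, optics
np.set_printoptions(precision=4,suppress=True)
def ray(n,uv):
    c=optics.camera_info(n); K=c['mtx']; k=c['k1']
    uv=np.atleast_2d(np.asarray(uv,float))
    d=(uv-K[:2,2])/[K[0,0],K[1,1]]; s=d.copy()
    for _ in range(10): s=d/(1+k*(s**2).sum(1,keepdims=True))
    v=np.c_[s,np.ones(len(s))]
    return c['position'],R.from_quat(c['rotation']).apply(v)
def plane(n,uv,z):
    p,v=ray(n,uv); return p+v*((z-p[2])/v[:,2])[:,None]
def proj(n,X):
    c=optics.camera_info(n); K=c['mtx']
    x=R.from_quat(c['rotation']).inv().apply(np.atleast_2d(X)-c['position']); s=x[:,:2]/x[:,2:]
    return s*(1+c['k1']*(s**2).sum(1,keepdims=True))*[K[0,0],K[1,1]]+K[:2,2]
E
python3 - <<'E'
from h import *
p=cv2.imread('pics/top0.png'); s=cv2.imread('pics/scene0.png')
a=cv2.resize(p[150:220,280:380],None,fx=4,fy=4,interpolation=cv2.INTER_CUBIC)
b=cv2.resize(p[225:295,380:480],None,fx=4,fy=4,interpolation=cv2.INTER_CUBIC)
c=cv2.resize(s[175:250,270:370],None,fx=4,fy=4,interpolation=cv2.INTER_CUBIC)
e=cv2.resize(s[155:230,390:490],None,fx=4,fy=4,interpolation=cv2.INTER_CUBIC)
cv2.imwrite('pics/crop1.png',np.vstack([np.hstack([a,b]),np.hstack([c,e])]))
print('rot top',R.from_quat(optics.camera_info('top')['rotation']).as_matrix())
E
```

```text
rot top [[-0.0197 -0.9888  0.1477]
 [-0.9993  0.0242  0.0285]
 [-0.0317 -0.147  -0.9886]]
```

View pics/crop1.png

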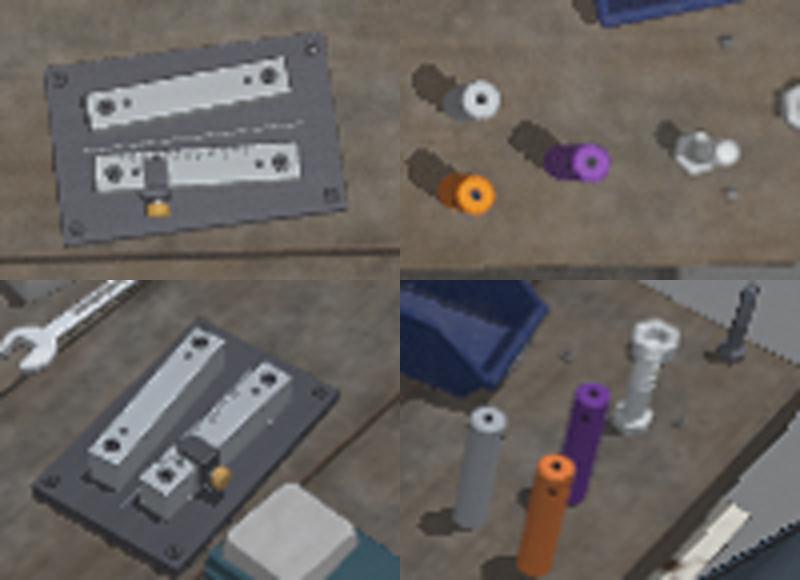

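The plain grey pin is at top (399,250) / scene (412,190). It is the only bright plain cylinder with a cross hole. The orange and purple ones are look-alikes, (456,263) is the bolt, and (482,251) is a nut. The gauge's wide end is on the right in the top view and the pointer is on the near jaw. Next I'll measure these.

```bash
python3 - <<'E'
from h import *
P={n:cv2.imread(f'pics/{n}0.png') for n in('top','scene')}
def blob(n,box,th,z):
    x0,y0,x1,y1=box; g=cv2.cvtColor(P[n][y0:y1,x0:x1],cv2.COLOR_BGR2GRAY)
    m=(g>th).astype(np.uint8); k,l,st,c=cv2.connectedComponentsWithStats(m)
    for i in range(1,k):
        if st[i,4]>15: print(n,box[:2],'area',st[i,4],'bb',st[i,:4]+[x0,y0,0,0],'c',c[i]+[x0,y0],plane(n,c[i]+[x0,y0],z))
blob('top',(388,238,412,262),175,.1); blob('scene',(400,180,425,225),165,.1)
# plate corners top view / scene view (hand-read)
ct=np.array([[47,67],[326,33],[346,208],[64,245]])/4+[280,150]
q=plane('top',ct,.012);print('plate',q,q.mean(0),np.linalg.norm(q-np.roll(q,-1,0),axis=1))
cs=(np.array([[197,320],[339,396],[172,572],[32,490]])-[0,280])/4+[270,175]
q2=plane('scene',cs,.012);print('plateS',q2,q2.mean(0),np.linalg.norm(q2-np.roll(q2,-1,0),axis=1))
# jaw tops
for z,box in((.04,(285,160,365,205)),):
    x0,y0,x1,y1=box; g=cv2.cvtColor(P['top'][y0:y1,x0:x1],cv2.COLOR_BGR2GRAY)
    m=cv2.morphologyEx((g>150).astype(np.uint8),cv2.MORPH_CLOSE,np.ones((3,3)))
    for c in cv2.findContours(m,cv2.RETR_EXTERNAL,cv2.CHAIN_APPROX_NONE)[0]:
        if cv2.contourArea(c)>60:
            b=cv2.boxPoints(cv2.minAreaRect(c))+[x0,y0]; w=plane('top',b,z); print('jaw',b.tolist(),w[:,:2].tolist(),np.linalg.norm(w-np.roll(w,-1,0),axis=1))
print('screw/ptr',plane('top',[[280+157/4,150+158/4]],.0465))
for n,uv in(('tray',[[188,180],[235,178],[238,237],[190,241]]),('bin',[[418,165],[459,161],[467,226],[427,231]])):
    w=plane('top',uv,.016 if n=='tray' else .068);print(n,w,w.mean(0))
print(R.from_quat(robot.get_obs()['tool_rot']).as_matrix())
E
```

```text
top (388, 238) area 49 bb [396 246   9   8] c [399.7959 249.6122] [[ 0.4439 -0.1276  0.1   ]]
scene (400, 180) area 22 bb [409 187   7   6] c [412.0455 189.5455] [[ 0.4432 -0.1273  0.1   ]]
plate [[ 0.6738  0.1389  0.012 ]
 [ 0.6921 -0.0489  0.012 ]
 [ 0.5732 -0.0582  0.012 ]
 [ 0.553   0.1287  0.012 ]] [0.623  0.0401 0.012 ] [0.1887 0.1192 0.188  0.1212]
plateS [[ 0.6913 -0.0417  0.012 ]
 [ 0.5691 -0.0529  0.012 ]
 [ 0.554   0.1339  0.012 ]
 [ 0.669   0.146   0.012 ]] [0.6208 0.0463 0.012 ] [0.1227 0.1874 0.1157 0.189 ]
jaw [[303.49999809265137, 188.50000190734863], [353.7433624267578, 185.15043830871582], [354.32300567626953, 193.84513092041016], [304.0796432495117, 197.19469451904297]] [[0.6087137873522388, 0.1058818548977726], [0.6142277874919568, -0.024826362759479643], [0.5913479053633581, -0.025647043895394586], [0.5857898324934596, 0.10466653529302367]] [0.1308 0.0229 0.1304 0.023 ]
jaw [[301.1084098815918, 173.36376762390137], [350.2154006958008, 163.92011308670044], [351.8345184326172, 172.3395118713379], [302.72752380371094, 181.78316688537598]] [[0.6490434314458923, 0.11163374145721763], [0.6708189085784909, -0.017283712602578098], [0.6482614185774532, -0.020861845394921773], [0.6265387891852687, 0.10767290988181002]] [0.1307 0.0228 0.1304 0.0229]
screw/ptr [[0.6039 0.0647 0.0465]]
tray [[0.6438 0.4175 0.016 ]
 [0.6461 0.2911 0.016 ]
 [0.4882 0.2814 0.016 ]
 [0.4806 0.4078 0.016 ]] [0.5647 0.3494 0.016 ]
bin [[ 0.6567 -0.1875  0.068 ]
 [ 0.6642 -0.2904  0.068 ]
 [ 0.4996 -0.2992  0.068 ]
 [ 0.4893 -0.201   0.068 ]] [ 0.5774 -0.2445  0.068 ]
[[-0.0008 -0.9667  0.2559]
 [-0.0018  0.2559  0.9667]
 [-1.      0.0004 -0.0019]]
```

```bash
cat >> h.py <<'E'
YAW=np.deg2rad(96.0); U=np.array([np.cos(YAW),np.sin(YAW),0])
RT=np.c_[[0,0,-1],np.cross(U,[0,0,-1]),U]
def go(*pts):
    o=robot.get_obs(); p=o['position']; Rn=R.from_quat(o['tool_rot'])
    print('t',o['time'],'p',p,'F',o['ft_force'],'w',o['grip_width'],'turn',(Rn.inv()*R.from_matrix(RT)).as_rotvec())
    for t in pts:
        d=RT.T@(np.array(t)-p)*100; print('to',t,'tool cm',d,'len',np.linalg.norm(d)); p=np.array(t)
E
python3 - <<'E'
from h import *
p,d=optics.camera('top')
for b in((265,230,330,300),(290,160,365,210),(262,105,285,135)):
    s=d[b[1]:b[3],b[0]:b[2]]; yy,xx=np.mgrid[b[1]:b[3],b[0]:b[2]]
    o,v=ray('top',np.c_[xx.ravel(),yy.ravel()]); z=(o+v*s.ravel()[:,None])[:,2]; print(b,np.nanmax(z[s.ravel()>0]))
go((.30,.50,.26),(.45,.26,.26),(.5,0,.26),(.4435,-.1275,.16),(.4435,-.1275,.05))
E
```

```text
(265, 230, 330, 300) 0.15622541245784605
(290, 160, 365, 210) 0.04978874964293878
(262, 105, 285, 135) 0.15850460547329637
t 0.15 p [0.1597 0.6037 0.2218] F [0.0909 0.0084 0.2499] w 0.08694892833437899 turn [-0.3635 -0.0016 -0.0006]
to (0.3, 0.5, 0.26) tool cm [ -3.8199 -12.8694 -11.7762] len 17.857537070054928
to (0.45, 0.26, 0.26) tool cm [  0.     -12.4091 -25.4365] len 28.30194339616981
to (0.5, 0, 0.26) tool cm [  0.      -2.2549 -26.3802] len 26.476404589747453
to (0.4435, -0.1275, 0.16) tool cm [ 10.       6.9518 -12.0896] len 17.16056525875532
to (0.4435, -0.1275, 0.05) tool cm [11.  0.  0.] len 11.0
```

Emit:
{"method": "arm_command", "body": {"plan": [[-2, 0, 0, -0.18, 0, 0, 8.7], [-2, 0, 0, -0.18, 0, 0, 8.7], [0, -3.2, -3, 0, 0, 0, 8.7], [0, -3.2, -3, 0, 0, 0, 8.7], [0, -3.2, -3, 0, 0, 0, 8.7], [0, -3.2, -3, 0, 0, 0, 8.7], [0, -2, -4.2, 0, 0, 0, 8.7], [0, -2, -4.2, 0, 0, 0, 8.7], [0, -2, -4.2, 0, 0, 0, 8.7], [0, -2, -4.2, 0, 0, 0, 8.7], [0, -2, -4.2, 0, 0, 0, 8.7], [0, -2, -4.2, 0, 0, 0, 8.7]]}}

```text
time: 1.65
position: [0.4549, 0.254, 0.26]
tool_rot: [0.53, -0.471, -0.529, -0.467]
ft_force: [0.5, 0.4, -0.9]
grip_width: 0.0868
```

```bash
python3 -c "
from h import *
go((.5,0,.26),(.4435,-.1275,.16),(.4435,-.1275,.05))"
```

```text
t 1.65 p [0.4549 0.254  0.26  ] F [ 0.5004  0.4119 -0.9499] w 0.08676145170658277 turn [ 0.0164 -0.0048 -0.0039]
to (0.5, 0, 0.26) tool cm [  0.0005  -1.8291 -25.7274] len 25.79232679833801
to (0.4435, -0.1275, 0.16) tool cm [ 10.       6.9518 -12.0896] len 17.16056525875532
to (0.4435, -0.1275, 0.05) tool cm [11.  0.  0.] len 11.0
```

Tracking is good.

Emit:
{"method": "arm_command", "body": {"plan": [[0, -0.3, -4.3, 0.016, 0, 0, 8.7], [0, -0.3, -4.3, 0, 0, 0, 8.7], [0, -0.3, -4.3, 0, 0, 0, 8.7], [0, -0.3, -4.3, 0, 0, 0, 8.7], [0, -0.3, -4.3, 0, 0, 0, 8.7], [0, -0.3, -4.3, 0, 0, 0, 8.7], [1.5, 2.3, -4, 0, 0, 0, 8.7], [1.5, 2.3, -4, 0, 0, 0, 8.7], [1.5, 2.3, -4, 0, 0, 0, 8.7], [0, 0, 0, 0, 0, 0, 8.7]]}}

```text
time: 2.9
position: [0.4455, -0.1432, 0.2147]
tool_rot: [0.525, -0.476, -0.523, -0.473]
ft_force: [0.9, 1.1, 0.5]
grip_width: 0.087
```

```bash
python3 -c "
from h import *
go((.4435,-.1275,.15),(.4435,-.1275,.05))
p,d=optics.camera('top'); q,d=optics.camera('scene')
cv2.imwrite('pics/a.png',np.hstack([cv2.resize(p[120:300,340:520],(400,400)),cv2.resize(q[110:260,340:490],(400,400))]))"
```

```text
t 2.9 p [ 0.4455 -0.1432  0.2147] F [0.9025 1.1272 0.453 ] w 0.08704191521730147 turn [-0.0054 -0.0058 -0.0011]
to (0.4435, -0.1275, 0.15) tool cm [6.4748 0.0331 1.5824] len 6.66539680155443
to (0.4435, -0.1275, 0.05) tool cm [10.  0.  0.] len 10.0
```

View pics/a.png

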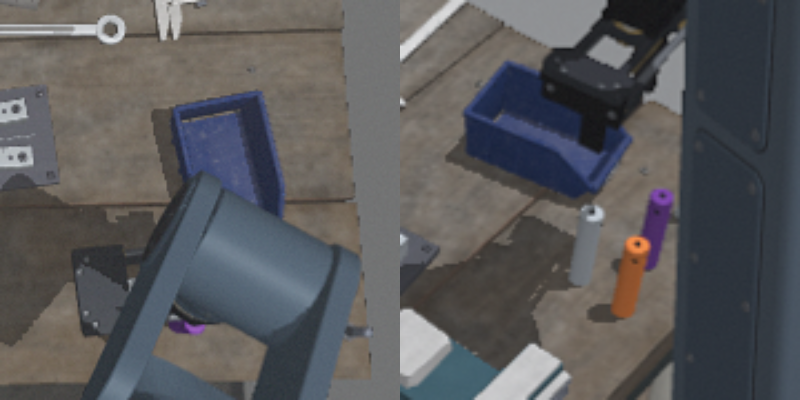

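The gripper is above the pin: scene crop shows the pin at about (590,210), clear of the look-alikes. I'll correct and go down.

Emit:
{"method": "arm_command", "body": {"plan": [[1, 0, 1.6, -0.005, -0.006, 0, 8.7], [2.7, 0, 0, 0, 0, 0, 8.7], [2.7, 0, 0, 0, 0, 0, 8.7], [0, 0, 0, 0, 0, 0, 8.7]]}}

```text
time: 3.5
position: [0.447, -0.1173, 0.1505]
tool_rot: [0.529, -0.469, -0.528, -0.471]
ft_force: [1.2, -0.2, -0.3]
grip_width: 0.0869
```

```bash
python3 -c "
from h import *
go((.4435,-.1275,.05))"
```

```text
t 3.5 p [ 0.447  -0.1173  0.1505] F [ 1.2392 -0.2021 -0.2837] w 0.08694351229756882 turn [0.0117 0.0011 0.0039]
to (0.4435, -0.1275, 0.05) tool cm [10.0537  0.452  -0.9742] len 10.110878323461192
```

Emit:
{"method": "arm_command", "body": {"plan": [[0, 0.45, -1, 0.01, 0, 0, 8.7], [0, 0, 0, 0, 0, 0, 8.7], [0, 0, 0, 0, 0, 0, 8.7]]}}

```text
time: 3.88
position: [0.4451, -0.1273, 0.1526]
tool_rot: [0.528, -0.47, -0.524, -0.474]
ft_force: [0.3, -0.5, 0.3]
grip_width: 0.0868
```

```bash
python3 -c "
from h import *
go((.4435,-.1275,.05))"
```

```text
t 3.875 p [ 0.4451 -0.1273  0.1526] F [ 0.3484 -0.5469  0.277 ] w 0.08683897735976823 turn [ 0.0041 -0.001   0.0073]
to (0.4435, -0.1275, 0.05) tool cm [10.2578  0.1614 -0.0036] len 10.259028797862237
```

Emit:
{"method": "arm_command", "body": {"plan": [[2.5, 0.1, 0, 0, 0, 0.004, 8.7], [2.5, 0, 0, 0, 0, 0, 8.7], [2.5, 0, 0, 0, 0, 0, 8.7], [2.3, 0, 0, 0, 0, 0, 8.7], [0, 0, 0, 0, 0, 0, 8.7], [0, 0, 0, 0, 0, 0, 8.7]]}}

```text
time: 4.62
position: [0.4492, -0.1308, 0.0564]
tool_rot: [0.531, -0.471, -0.521, -0.474]
ft_force: [0.3, 0.5, 0.6]
grip_width: 0.0872
```

```bash
python3 -c "
from h import *
go((.4435,-.1275,.05))"
```

```text
t 4.625 p [ 0.4492 -0.1308  0.0564] F [0.2923 0.4593 0.6062] w 0.08715914482983629 turn [ 0.0018 -0.0082  0.0135]
to (0.4435, -0.1275, 0.05) tool cm [0.6411 0.5339 0.3898] len 0.9208903268131278
```

Emit:
{"method": "arm_command", "body": {"plan": [[0.6, 0.5, 0.35, 0, -0.007, 0.012, 8.7], [0, 0, 0, 0, 0, 0, 8.7], [0, 0, 0, 0, 0, 0, 8.7]]}}

```text
time: 5.0
position: [0.4448, -0.1284, 0.052]
tool_rot: [0.528, -0.472, -0.524, -0.473]
ft_force: [0.3, 0.3, -0.9]
grip_width: 0.0871
```

```bash
python3 -c "
from h import *
go((.4435,-.1275,.05))
import time
for i in range(3): print(robot.get_obs()['position'])"
```

```text
t 5.0 p [ 0.4448 -0.1284  0.052 ] F [ 0.3137  0.3377 -0.9017] w 0.0871395414041178 turn [ 0.0018 -0.0032  0.0041]
to (0.4435, -0.1275, 0.05) tool cm [0.1972 0.1172 0.0987] len 0.24975856294298251
[ 0.4448 -0.1284  0.052 ]
[ 0.4448 -0.1284  0.052 ]
[ 0.4448 -0.1284  0.052 ]
```

Good enough to close.

Emit:
{"method": "arm_command", "body": {"plan": [[0.1, 0.1, 0.1, 0, -0.003, 0.004, 3.5], [0, 0, 0, 0, 0, 0, 3.5], [0, 0, 0, 0, 0, 0, 2.0], [0, 0, 0, 0, 0, 0, 2.0], [0, 0, 0, 0, 0, 0, 1.5], [0, 0, 0, 0, 0, 0, 1.5]], "grip_force": 20}}

```text
time: 5.75
position: [0.4439, -0.1275, 0.0512]
tool_rot: [0.526, -0.473, -0.526, -0.473]
ft_force: [-0.5, -0.6, 0.8]
grip_width: 0.035
```

```bash
python3 -c "
from h import *
go((.4435,-.1275,.10))"
```

```text
t 5.75 p [ 0.4439 -0.1275  0.0512] F [-0.47   -0.578   0.8062] w 0.03495454798632956 turn [ 0.002  -0.0005  0.0005]
to (0.4435, -0.1275, 0.1) tool cm [-4.8751  0.0378  0.0044] len 4.87520036085017
```

Emit:
{"method": "arm_command", "body": {"plan": [[0, 0, 0, 0, 0, 0, 1.0], [0, 0, 0, 0, 0, 0, 1.0], [0, 0, 0, 0, 0, 0, 1.0], [0, 0, 0, 0, 0, 0, 1.0]]}}

```text
time: 6.25
position: [0.4439, -0.1275, 0.0512]
tool_rot: [0.526, -0.473, -0.526, -0.473]
ft_force: [-0.7, -0.5, 0.6]
grip_width: 0.0225
```

```bash
python3 -c "
from h import *
go((.4435,-.1275,.13),(.6296,-.0077,.13))"
```

```text
t 6.25 p [ 0.4439 -0.1275  0.0512] F [-0.6975 -0.5201  0.6468] w 0.022506788098229494 turn [ 0.0018 -0.0005  0.0006]
to (0.4435, -0.1275, 0.13) tool cm [-7.8772  0.044   0.0092] len 7.877313032988011
to (0.6296, -0.0077, 0.13) tool cm [  0.     -19.7603   9.9691] len 22.13261168502263
```

Emit:
{"method": "arm_command", "body": {"plan": [[-2.6, 0, 0, 0, 0, 0, 1.0], [-2.6, 0, 0, 0, 0, 0, 1.0], [-2.7, 0, 0, 0, 0, 0, 1.0], [0, -3.3, 1.7, 0, 0, 0, 1.0], [0, -3.3, 1.7, 0, 0, 0, 1.0], [0, -3.3, 1.7, 0, 0, 0, 1.0], [0, -3.3, 1.7, 0, 0, 0, 1.0], [0, -3.3, 1.7, 0, 0, 0, 1.0], [0, -3.3, 1.5, 0, 0, 0, 1.0], [0, 0, 0, 0, 0, 0, 1.0], [0, 0, 0, 0, 0, 0, 1.0]]}}

```text
time: 7.62
position: [0.626, -0.0007, 0.1231]
tool_rot: [-0.518, 0.476, 0.533, 0.47]
ft_force: [-0.8, 0.2, -3.9]
grip_width: 0.0224
```

```bash
python3 -c "
from h import *
go((.6296,-.0077,.13))"
```

```text
t 7.625 p [ 0.626  -0.0007  0.1231] F [-0.789   0.2303 -3.8641] w 0.022440476853161796 turn [ 0.0006  0.0085 -0.0208]
to (0.6296, -0.0077, 0.13) tool cm [-0.6914 -0.2829 -0.7295] len 1.044162278739537
```

Emit:
{"method": "arm_command", "body": {"plan": [[-0.7, -0.3, -0.7, 0, 0.008, -0.02, 1.0], [0, 0, 0, 0, 0, 0, 1.0], [0, 0, 0, 0, 0, 0, 1.0], [0, 0, 0, 0, 0, 0, 1.0]]}}

```text
time: 8.12
position: [0.6272, -0.0097, 0.1302]
tool_rot: [-0.524, 0.474, 0.526, 0.473]
ft_force: [0.3, 1.7, -4.0]
grip_width: 0.0225
```

```bash
python3 -c "
from h import *
go((.6296,-.0077,.13))
p,d=optics.camera('top'); q,d=optics.camera('scene')
cv2.imwrite('pics/b_t.png',p);cv2.imwrite('pics/b_s.png',q)
cv2.imwrite('pics/b.png',np.hstack([cv2.resize(p[140:230,280:370],(400,400)),cv2.resize(q[150:240,270:360],(400,400))]))"
```

```text
t 8.125 p [ 0.6272 -0.0097  0.1302] F [ 0.3244  1.7052 -3.9848] w 0.022512767293776808 turn [-0.0022  0.0005 -0.0029]
to (0.6296, -0.0077, 0.13) tool cm [ 0.0177 -0.2633  0.1725] len 0.31527687513743524
```

View pics/b.png

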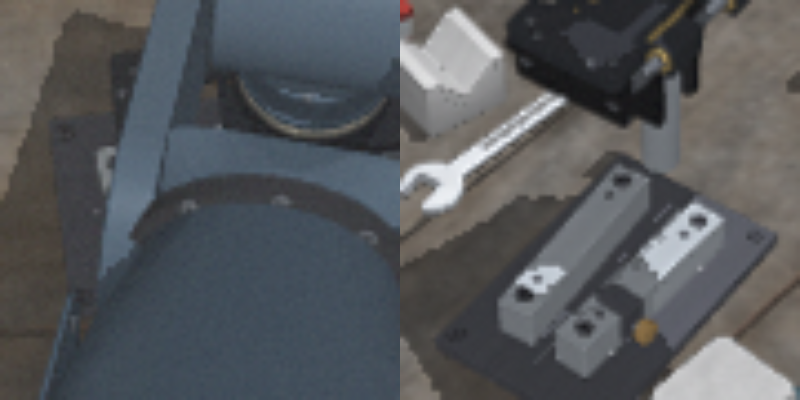

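The scene view shows the pin hanging upright over the wide end, with its lower end at full-image (329,187). The top view is blocked by the arm. I'll check the pin and slot in the scene camera's own frame.

```bash
python3 - <<'E'
from h import *
q=cv2.imread('pics/b_s.png').astype(int); g=q.sum(2)//3
for r in(172,176,180): print(r,g[r,318:340].tolist())
T=np.array([.6272,-.0097,0])
for z in(.079,.09,.1): print(z,proj('scene',T+[0,0,z]))
s=cv2.cvtColor(cv2.imread('pics/scene0.png'),cv2.COLOR_BGR2GRAY)
x0,y0,x1,y1=275,178,350,235
m=(s[y0:y1,x0:x1]>165).astype(np.uint8); m=cv2.morphologyEx(m,cv2.MORPH_CLOSE,np.ones((3,3)))
C=np.array([.6244,.042]); 
for c in cv2.findContours(m,cv2.RETR_EXTERNAL,cv2.CHAIN_APPROX_NONE)[0]:
    if cv2.contourArea(c)>40:
        b=cv2.boxPoints(cv2.minAreaRect(c))+[x0,y0]; w=plane('scene',b,.04)[:,:2]
        print('jaw',b.round(1).tolist(),w.tolist(),'gauge xy',np.c_[(w-C)@U[:2],(w-C)@[-U[1],U[0]]])
E
```

```text
172 [27, 24, 25, 25, 25, 25, 23, 25, 25, 24, 22, 48, 114, 114, 107, 114, 112, 115, 113, 107, 106, 106]
176 [22, 23, 22, 36, 49, 59, 39, 28, 22, 17, 23, 52, 113, 113, 105, 101, 103, 109, 111, 112, 113, 113]
180 [102, 101, 103, 104, 103, 104, 100, 110, 114, 116, 117, 118, 114, 110, 104, 111, 111, 109, 109, 109, 108, 105]
0.079 [[328.6567 185.7354]]
0.09 [[328.6575 182.8832]]
0.1 [[328.6584 180.2585]]
jaw [[331.0, 226.0], [349.0, 226.0], [349.0, 234.0], [331.0, 234.0]] [[0.552221596769778, 0.06611609605477708], [0.5173328530643821, 0.03530052672004824], [0.5005902626809724, 0.05537311278770085], [0.5349952067514936, 0.0857694739950472]] gauge xy [[0.0315 0.0693]
 [0.0045 0.1072]
 [0.0262 0.1217]
 [0.0529 0.0843]]
jaw [[305.0, 224.0], [312.5, 216.5], [317.5, 221.5], [310.0, 229.0]] [[0.6072073278545892, 0.10578512740031687], [0.6097980231408519, 0.07425712502914561], [0.5885131114966995, 0.07811362619897722], [0.5862211031470302, 0.10931846589374095]] gauge xy [[0.0652 0.0104]
 [0.0336 0.0112]
 [0.0397 0.0319]
 [0.0709 0.0309]]
jaw [[318.0, 212.0], [336.0, 194.0], [341.0, 199.0], [323.0,
[... 232 characters left out ...]

 [-0.0609  0.0372]
 [ 0.019   0.0347]]
jaw [[292.5, 216.7], [319.7, 185.4], [325.2, 190.1], [298.0, 221.5]] [[0.6487031645209241, 0.1095615372705464], [0.6712951536004517, -0.021891486996699627], [0.6478454886318301, -0.01850202358475206], [0.6267238834284077, 0.11167496227869356]] gauge xy [[ 0.0647 -0.0312]
 [-0.0684 -0.04  ]
 [-0.0626 -0.017 ]
 [ 0.0691 -0.0096]]
jaw [[271.4, 188.8], [297.0, 176.0], [301.4, 184.8], [275.8, 197.6]] [[0.7626020437567285, 0.07608092046242731], [0.7439789595492475, -0.006558537199949477], [0.7109546711371426, 0.010134939300268653], [0.7300565333791454, 0.09106652253616687]] gauge xy [[ 0.0194 -0.141 ]
 [-0.0608 -0.1138]
 [-0.0407 -0.0827]
 [ 0.0378 -0.1102]]
```

Both cameras put the slot centre line within about 1 mm. Next I'll centre over the wide end and go down to just above the jaws.

Emit:
{"method": "arm_command", "body": {"plan": [[1.2, -0.25, 0.15, 0, 0, 0, 1.0], [1.2, 0, 0, 0, 0, 0, 1.0], [0, 0, 0, 0, 0, 0, 1.0], [0, 0, 0, 0, 0, 0, 1.0], [0, 0, 0, 0, 0, 0, 1.0]]}}

```text
time: 8.85
position: [0.6292, -0.0072, 0.1032]
tool_rot: [-0.524, 0.475, 0.527, 0.473]
ft_force: [0.1, 0.4, -3.3]
grip_width: 0.0225
```

```bash
python3 -c "
from h import *
go((.6296,-.0077,.066))"
```

```text
t 8.85 p [ 0.6292 -0.0072  0.1032] F [ 0.1425  0.3688 -3.338 ] w 0.022507462615527003 turn [-0.0014  0.0012 -0.0048]
to (0.6296, -0.0077, 0.066) tool cm [ 3.7219 -0.0348 -0.0509] len 3.7224090225994093
```

Emit:
{"method": "arm_command", "body": {"plan": [[1.2, 0, 0, 0, 0, -0.004, 1.0], [1.2, 0, 0, 0, 0, 0, 1.0], [1, 0, 0, 0, 0, 0, 1.0], [0, 0, 0, 0, 0, 0, 1.0], [0, 0, 0, 0, 0, 0, 1.0]]}}

```text
time: 9.48
position: [0.6291, -0.0073, 0.0666]
tool_rot: [-0.525, 0.473, 0.526, 0.474]
ft_force: [-0.5, 0.1, -3.6]
grip_width: 0.0228
```

```bash
python3 -c "
from h import *
go((.6296,-.0077,.0635))"
```

```text
t 9.475 p [ 0.6291 -0.0073  0.0666] F [-0.4778  0.0889 -3.5548] w 0.022811628877155148 turn [-0.0015  0.0012 -0.0008]
to (0.6296, -0.0077, 0.0635) tool cm [ 0.3108 -0.043  -0.0455] len 0.31703803595768726
```

Emit:
{"method": "arm_command", "body": {"plan": [[0.15, 0, 0, 0, 0, 0, 1.0], [0.1, 0, 0, 0, 0, 0, 1.0], [0, 0, 0, 0, 0, 0, 1.0], [0, 0, 0, 0, 0, 0, 1.0]]}}

```text
time: 9.98
position: [0.6299, -0.0074, 0.065]
tool_rot: [0.525, -0.473, -0.525, -0.474]
ft_force: [0.3, 0.3, -4.1]
grip_width: 0.0228
```

Emit:
{"method": "arm_command", "body": {"plan": [[0.1, 0, 0, 0, 0, 0, 1.0], [0, 0, 0, 0, 0, 0, 1.0]]}}

```text
time: 10.22
position: [0.63, -0.0074, 0.0641]
tool_rot: [0.525, -0.473, -0.525, -0.474]
ft_force: [0.2, 0.2, -3.2]
grip_width: 0.0227
```

Emit:
{"method": "arm_command", "body": {"plan": [[0.15, 0, 0, 0, 0, 0, 1.0], [0, 0, 0, 0, 0, 0, 1.0]]}}

```text
time: 10.48
position: [0.6304, -0.0074, 0.0633]
tool_rot: [0.526, -0.473, -0.525, -0.474]
ft_force: [-0.5, -0.5, -4.3]
grip_width: 0.0227
```

Emit:
{"method": "arm_command", "body": {"plan": [[0.15, 0, 0, 0, 0, 0, 1.0], [0, 0, 0, 0, 0, 0, 1.0]]}}

```text
time: 10.72
position: [0.6308, -0.0075, 0.0634]
tool_rot: [0.526, -0.473, -0.524, -0.474]
ft_force: [0.4, -0.6, -3.3]
grip_width: 0.0228
```

Emit:
{"method": "arm_command", "body": {"plan": [[0.15, 0.12, 0, 0, 0, 0, 1.0], [0.05, 0, 0, 0, 0, 0, 1.0], [0, 0, 0, 0, 0, 0, 1.0]]}}

```text
time: 11.1
position: [0.6308, -0.0075, 0.0633]
tool_rot: [0.527, -0.472, -0.523, -0.475]
ft_force: [-0.9, 0.9, -0.2]
grip_width: 0.023
```

```bash
python3 -c "
from h import *
go((.6296,-.0077,.0635))
print(robot.get_obs()['moment'])"
```

```text
t 11.1 p [ 0.6308 -0.0075  0.0633] F [-0.9363  0.9298 -0.1915] w 0.022983813558213734 turn [-0.0015 -0.0005  0.0066]
to (0.6296, -0.0077, 0.0635) tool cm [-0.0239  0.1214 -0.0058] len 0.12390851985219134
[0.048  0.1982 0.0381]
```

The floor now carries the pin's weight (Fz about 0). I'll slide it along the slot, correcting centring and tilt first.

Emit:
{"method": "arm_command", "body": {"plan": [[0, 0.12, 0, 0, 0, 0.006, 1.0], [0, 0, 0.5, 0, 0, 0, 1.0], [0, 0, 0.5, 0, 0, 0, 1.0], [0, 0, 0.5, 0, 0, 0, 1.0], [0, 0, 0.5, 0, 0, 0, 1.0], [0, 0, 0, 0, 0, 0, 1.0], [0, 0, 0, 0, 0, 0, 1.0]]}}

```text
time: 11.98
position: [0.6294, 0.0122, 0.0633]
tool_rot: [0.527, -0.473, -0.523, -0.474]
ft_force: [0.2, -2.2, 0.7]
grip_width: 0.0227
```

```bash
cat >> h.py <<'E'
C=np.array([.6244,.042])
def st():
    o=robot.get_obs(); p=o['position']; e=p[:2]-C
    print('t',o['time'],'gx,gy mm',e@U[:2]*1e3,e@[-U[1],U[0]]*1e3,'z',p[2],'F along,across,z',o['ft_force']@U,o['ft_force'][:2]@[-U[1],U[0]],o['ft_force'][2],'w',o['grip_width'],'turn',(R.from_quat(o['tool_rot']).inv()*R.from_matrix(RT)).as_rotvec())
E
python3 -c "
from h import *
st()"
```

```text
t 11.975 gx,gy mm -30.178375272620325 -1.8889126283007516 z 0.06328252622948397 F along,across,z -2.210169346960534 0.07778662121184435 0.683056321839625 w 0.02266178091355411 turn [-0.0005 -0.0039  0.0044]
```

Emit:
{"method": "arm_command", "body": {"plan": [[-0.05, 0.2, 0.4, 0, 0, 0.004, 1.0], [0, 0, 0.5, 0, 0, 0, 1.0], [0, 0, 0.5, 0, 0, 0, 1.0], [0, 0, 0.5, 0, 0, 0, 1.0], [0, 0, 0, 0, 0, 0, 1.0], [0, 0, 0, 0, 0, 0, 1.0]]}}

```text
time: 12.72
position: [0.6246, 0.0326, 0.0633]
tool_rot: [0.526, -0.474, -0.525, -0.472]
ft_force: [0.2, -2.1, -1.0]
grip_width: 0.023
```

```bash
python3 -c "
from h import *
st()"
```

```text
t 12.725 gx,gy mm -9.344685201345754 0.8237480882424199 z 0.06331630506331222 F along,across,z -2.1008784327953935 0.06975306312233323 -0.9795646795569863 w 0.02304530860103162 turn [-0.0006 -0.0031 -0.0011]
```

Emit:
{"method": "arm_command", "body": {"plan": [[0, -0.05, 0.35, 0, 0, 0, 1.0], [0, 0, 0.35, 0, 0, 0, 1.0], [0, 0, 0.35, 0, 0, 0, 1.0], [0, 0, 0.3, 0, 0, 0, 1.0], [0, 0, 0, 0, 0, 0, 1.0], [0, 0, 0, 0, 0, 0, 1.0]]}}

```text
time: 13.48
position: [0.6236, 0.0467, 0.0633]
tool_rot: [0.526, -0.474, -0.525, -0.472]
ft_force: [0.5, -3.0, -0.3]
grip_width: 0.0228
```

```bash
python3 -c "
from h import *
st()"
```

```text
t 13.475 gx,gy mm 4.755058783646427 0.2822323412194482 z 0.06329582313849909 F along,across,z -3.0113828555103535 -0.2111444075949359 -0.26203458317895734 w 0.022802724031905214 turn [-0.0008 -0.0034 -0.0012]
```

Now small steps of about 2 mm, reading the force each time.

Emit:
{"method": "arm_command", "body": {"plan": [[0, 0, 0.2, 0, 0, 0, 1.0], [0, 0, 0.2, 0, 0, 0, 1.0], [0, 0, 0, 0, 0, 0, 1.0]]}}

```text
time: 13.85
position: [0.6232, 0.0507, 0.0633]
tool_rot: [0.526, -0.475, -0.525, -0.472]
ft_force: [-0.2, -0.3, -0.4]
grip_width: 0.023
```

```bash
python3 -c "
from h import *
st()"
```

```text
t 13.85 gx,gy mm 8.824745434337032 0.28886008321087975 z 0.06328352930744768 F along,across,z -0.23144614456139007 0.24188318559671854 -0.44757694652251767 w 0.02297216816525436 turn [-0.0011 -0.0034 -0.0013]
```

Emit:
{"method": "arm_command", "body": {"plan": [[0, 0, 0.2, 0, 0, 0, 1.0], [0, 0, 0, 0, 0, 0, 1.0]]}}

```text
time: 14.1
position: [0.6229, 0.0528, 0.0633]
tool_rot: [0.526, -0.475, -0.525, -0.472]
ft_force: [-0.0, -1.1, 0.7]
grip_width: 0.0228
```

```bash
python3 -c "
from h import *
st()"
```

```text
t 14.1 gx,gy mm 10.935365165631243 0.40431690456702984 z 0.06329112664377003 F along,across,z -1.1256277257069336 0.15265441514375921 0.7324588732884325 w 0.022789246385568385 turn [-0.0012 -0.0033 -0.0015]
```

Emit:
{"method": "arm_command", "body": {"plan": [[0, 0, 0.15, 0, 0, 0, 1.0], [0, 0, 0, 0, 0, 0, 1.0]]}}

```text
time: 14.35
position: [0.6226, 0.0544, 0.0633]
tool_rot: [0.526, -0.475, -0.525, -0.472]
ft_force: [0.8, -0.9, -0.2]
grip_width: 0.0229
```

Emit:
{"method": "arm_command", "body": {"plan": [[0, 0, 0.15, 0, 0, 0, 1.0], [0, 0, 0, 0, 0, 0, 1.0]]}}

```text
time: 14.6
position: [0.6224, 0.0559, 0.0633]
tool_rot: [0.526, -0.475, -0.525, -0.472]
ft_force: [0.1, -1.6, 0.8]
grip_width: 0.0227
```

Emit:
{"method": "arm_command", "body": {"plan": [[0, 0, 0.1, 0, 0, 0, 1.0], [0, 0, 0, 0, 0, 0, 1.0]]}}

```text
time: 14.85
position: [0.6224, 0.0563, 0.0633]
tool_rot: [0.526, -0.475, -0.525, -0.472]
ft_force: [-0.8, -1.7, 0.8]
grip_width: 0.0229
```

```bash
python3 -c "
from h import *
st()"
```

```text
t 14.85 gx,gy mm 14.4825007260505 0.5302412784289345 z 0.06331513184813828 F along,across,z -1.606501402540237 0.9892853649458916 0.8279984945590186 w 0.022930347243905986 turn [-0.0008 -0.0044 -0.0019]
```

Emit:
{"method": "arm_command", "body": {"plan": [[0, 0, 0.1, 0, 0, 0, 1.0], [0, 0, 0, 0, 0, 0, 1.0]]}}

```text
time: 15.1
position: [0.6223, 0.0566, 0.0633]
tool_rot: [0.526, -0.475, -0.524, -0.471]
ft_force: [-1.6, -2.6, 0.3]
grip_width: 0.023
```

Emit:
{"method": "arm_command", "body": {"plan": [[0, 0, 0.1, 0, 0, 0, 1.0], [0, 0, 0, 0, 0, 0, 1.0]]}}

```text
time: 15.35
position: [0.6223, 0.0568, 0.0633]
tool_rot: [0.527, -0.475, -0.524, -0.471]
ft_force: [-0.8, -3.1, 0.3]
grip_width: 0.0225
```

```bash
python3 -c "
from h import *
st()"
```

```text
t 15.35 gx,gy mm 14.972455871496061 0.5605355075014684 z 0.06332833805806927 F along,across,z -2.9719385726094507 1.1214262172077853 0.2686031224972999 w 0.022488374446294552 turn [-0.0001 -0.007  -0.002 ]
```

Emit:
{"method": "arm_command", "body": {"plan": [[0, 0.08, 0.1, 0, -0.006, 0, 1.0], [0, 0, 0, 0, 0, 0, 1.0]]}}

```text
time: 15.6
position: [0.6223, 0.0569, 0.0633]
tool_rot: [0.526, -0.474, -0.525, -0.472]
ft_force: [-0.2, -2.6, 0.1]
grip_width: 0.0227
```

```bash
python3 -c "
from h import *
st()"
```

```text
t 15.6 gx,gy mm 15.048767740790437 0.5628148130159322 z 0.06331906758597669 F along,across,z -2.5254199916140903 0.4334087557168351 0.08128492720697444 w 0.022671750304126017 turn [ 0.0005 -0.0023 -0.0002]
```

Emit:
{"method": "arm_command", "body": {"plan": [[0, 0.03, 0.15, 0, -0.002, 0, 1.0], [0, 0, 0, 0, 0, 0, 1.0]]}}

```text
time: 15.85
position: [0.6222, 0.0571, 0.0633]
tool_rot: [0.527, -0.473, -0.525, -0.472]
ft_force: [-0.5, -3.3, 0.3]
grip_width: 0.0224
```

```bash
python3 -c "
from h import *
st()"
```

```text
t 15.85 gx,gy mm 15.217540240343123 0.6217020774128973 z 0.06328763622155203 F along,across,z -3.2092669185601572 0.8530813397484609 0.2574909044324275 w 0.02240499193056879 turn [ 0.0015 -0.0027  0.0002]
```

The pin is held on both sides: lateral commands no longer move it. I'll hold a gentle steady press for a moment.

Emit:
{"method": "arm_command", "body": {"plan": [[0, 0, 0.2, 0, -0.002, 0, 1.0], [0, 0, 0.2, 0, 0, 0, 1.0]]}}

```text
time: 16.1
position: [0.6222, 0.0577, 0.0634]
tool_rot: [0.528, -0.474, -0.525, -0.47]
ft_force: [-0.4, -10.9, -0.1]
grip_width: 0.0227
```

```bash
python3 -c "
from h import *
st()"
```

```text
t 16.1 gx,gy mm 15.840180407590921 0.5676994122646505 z 0.06335765277902328 F along,across,z -10.760386658593019 1.50804757700903 -0.0954890028158608 w 0.022719080919479797 turn [ 0.0043 -0.0069  0.0001]
```

Emit:
{"method": "arm_command", "body": {"plan": [[0, 0, 0.25, 0, -0.002, 0, 1.0], [0, 0, 0.25, 0, 0, 0, 1.0], [0, 0, 0.25, 0, 0, 0, 1.0]]}}

```text
time: 16.48
position: [0.6221, 0.0583, 0.0634]
tool_rot: [0.532, -0.475, -0.523, -0.467]
ft_force: [-0.0, -11.3, -0.0]
grip_width: 0.0228
```

```bash
python3 -c "
from h import *
st()"
```

```text
t 16.475 gx,gy mm 16.442180415586606 0.6046446916286817 z 0.06340007314926516 F along,across,z -11.25557622231552 1.2154827515324458 -0.007650695790771871 w 0.02280425235371356 turn [ 0.0085 -0.0167 -0.0006]
```

About 11 N is slightly more than intended, so I'm relaxing to a light press and taking the tilt out.

Emit:
{"method": "arm_command", "body": {"plan": [[0, 0, 0, 0.008, -0.012, 0, 1.0], [0, 0, 0, 0, -0.003, 0, 1.0]]}}

```text
time: 16.73
position: [0.6221, 0.0577, 0.0634]
tool_rot: [0.526, -0.474, -0.525, -0.472]
ft_force: [-0.4, -4.6, -0.2]
grip_width: 0.023
```

```bash
python3 -c "
from h import *
st()"
```

```text
t 16.725 gx,gy mm 15.806028416717265 0.6066277048801529 z 0.0633887365393278 F along,across,z -4.539229633325476 0.8565725190585807 -0.17196499778518226 w 0.02301762948491573 turn [ 0.0005 -0.0022 -0.0006]
```

Emit:
{"method": "arm_command", "body": {"plan": [[0, 0, 0.08, 0, -0.002, 0, 1.0], [0, 0, 0.08, 0, -0.001, 0, 1.0], [0, 0, 0.08, 0, -0.001, 0, 1.0], [0, 0, 0.08, 0, -0.001, 0, 1.0], [0, 0, 0.08, 0, -0.001, 0, 1.0]]}}

```text
time: 17.35
position: [0.6221, 0.0578, 0.0634]
tool_rot: [0.528, -0.473, -0.526, -0.47]
ft_force: [0.5, -6.7, -0.5]
grip_width: 0.0225
```

```bash
python3 -c "
from h import *
st()
q,d=optics.camera('scene');cv2.imwrite('pics/c_s.png',q)
a=cv2.resize(q[180:240,280:350],None,fx=8,fy=8,interpolation=cv2.INTER_CUBIC)
cv2.imwrite('pics/c.png',a); st()
q0=cv2.imread('pics/scene0.png');cv2.imwrite('pics/c0.png',cv2.resize(q0[180:240,280:350],None,fx=8,fy=8,interpolation=cv2.INTER_CUBIC))
print((proj('scene',np.r_[C+U[:2]*.0158,.112])-[280,180])*8)
"
```

```text
t 17.35 gx,gy mm 15.966472642902879 0.5970451518427689 z 0.06337519592417146 F along,across,z -6.736899238264539 0.1640102908680493 -0.5216035060215639 w 0.02253546470507049 turn [ 0.0052 -0.0047 -0.0008]
t 17.4 gx,gy mm 15.977822821767893 0.6186889969421645 z 0.06335577720608687 F along,across,z -7.48443343350286 0.5903913637712812 0.5292325826371237 w 0.022817020417935267 turn [ 0.0052 -0.0047 -0.0009]
[[259.7784  96.5512]]
```

View pics/c.png

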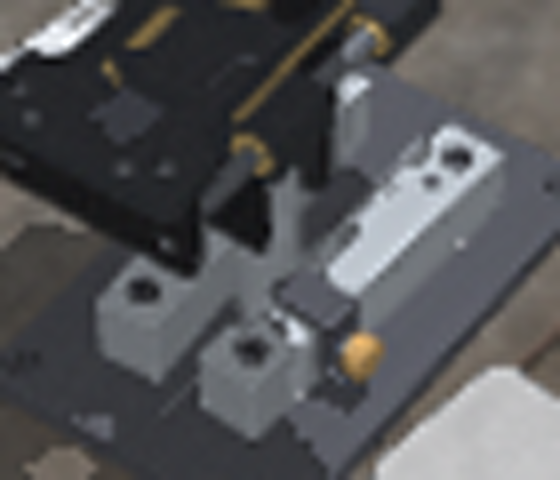

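View pics/c0.png

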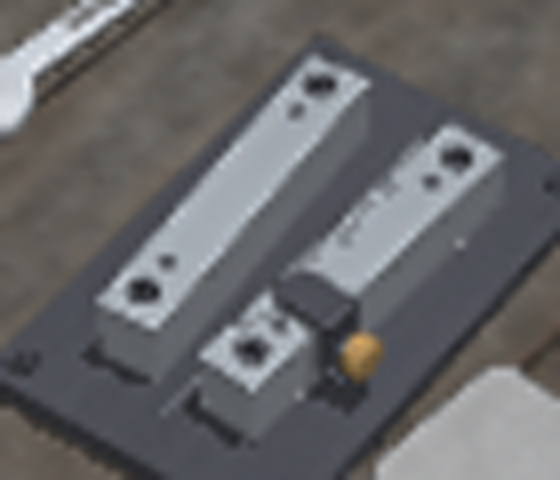

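The crop shows the pin wedged upright at about crop (285,220), still on the wide side of the pointer saddle at (315,300), and the pointer has not moved. I'll put numbers on the pointer's place along the slot from both views.

```bash
python3 - <<'E'
from h import *
def G(w): e=w[:,:2]-C; return np.c_[e@U[:2],e@[-U[1],U[0]]]*1e3
sc=np.array([[275,295],[305,268],[355,300],[330,330]])/8+[280,180]
print('scene saddle top',G(plane('scene',sc,.0465)))
tp=np.array([[145,158],[167,156],[170,190],[148,195],[157,209]])/4+[280,150]
print('top saddle top',G(plane('top',tp,.0465)))
t=cv2.imread('pics/top0.png'); t=cv2.cvtColor(t,cv2.COLOR_BGR2GRAY)
for r in range(186,200): print(r,t[r,310:330].tolist())
for z in(.04,.06): print('pin axis px in crop',(proj('scene',np.r_[C+U[:2]*.016,z])-[280,180])*8)
E
```

```text
scene saddle top [[36.0533 19.2739]
 [21.0681 20.4326]
 [22.634  41.7923]
 [37.5808 42.5743]]
top saddle top [[32.3777 16.9991]
 [18.1186 17.541 ]
 [18.9395 39.8304]
 [33.3944 41.2341]
 [28.7582 51.0147]]
186 [116, 96, 121, 143, 119, 121, 98, 102, 95, 93, 97, 102, 95, 92, 89, 90, 88, 89, 90, 90]
187 [95, 90, 92, 99, 89, 91, 88, 86, 79, 89, 91, 74, 105, 121, 97, 148, 164, 156, 159, 169]
188 [112, 149, 143, 125, 193, 156, 160, 188, 149, 136, 181, 148, 152, 179, 151, 178, 155, 154, 179, 155]
189 [149, 178, 151, 153, 186, 151, 127, 143, 81, 77, 124, 144, 183, 157, 153, 183, 153, 155, 182, 129]
190 [183, 184, 178, 156, 184, 152, 96, 96, 90, 89, 97, 120, 185, 179, 178, 181, 179, 178, 182, 175]
191 [185, 181, 183, 180, 165, 148, 97, 95, 96, 98, 95, 114, 186, 182, 181, 179, 179, 178, 179, 178]
192 [140, 185, 178, 108, 107, 146, 96, 94, 97, 94, 95, 108, 187, 183, 179, 180, 180, 179, 180, 181]
193 [114, 187, 180, 82, 105, 182, 97, 98, 93, 98, 95, 105, 162, 186, 182, 181, 181, 182, 182, 183]
194 [156, 185, 185, 180, 183, 188, 95, 97, 98, 98, 99, 104, 157, 188, 183, 184, 185, 184, 186, 184]
195 [187, 186, 184, 182, 185, 183, 107, 98, 95, 99, 102, 107, 160, 193, 191, 190, 193, 197, 198, 196]
196 [188, 189, 193, 195, 196, 193, 111, 84, 86, 88, 83, 90, 137, 140, 132, 127, 124, 128, 116, 114]
197 [124, 123, 124, 116, 114, 112, 100, 92, 93, 98, 94, 94, 90, 105, 101, 99, 98, 98, 100, 94]
198 [101, 99, 97, 99, 79, 84, 106, 111, 114, 108, 107, 92, 76, 99, 101, 100, 98, 100, 99, 100]
199 [97, 96, 97, 96, 94, 62, 71, 65, 69, 92, 80, 62, 70, 99, 99, 99, 99, 102, 100, 98]
pin axis px in crop [[264.733  243.9139]]
pin axis px in crop [[263.2989 204.3183]]
```

Pin middle is at gauge x ≈ +16 mm, with the pointer tip at about +26 mm (both views, error 2 mm or less). It stopped about 10 mm short of the pointer, so the pin is good and goes in the tray. I'll back it out towards the wide end, then lift.

Emit:
{"method": "arm_command", "body": {"plan": [[0, 0, -0.3, 0.004, -0.004, 0, 1.0], [0, 0, -0.4, 0, 0, 0, 1.0], [0, 0, -0.5, 0, 0, 0, 1.0], [0, 0, -0.5, 0, 0, 0, 1.0], [0, 0, -0.5, 0, 0, 0, 1.0], [0, 0, -0.5, 0, 0, 0, 1.0], [0, 0, 0, 0, 0, 0, 1.0], [0, 0, 0, 0, 0, 0, 1.0]]}}

```text
time: 18.4
position: [0.6233, 0.0426, 0.0634]
tool_rot: [-0.519, 0.47, 0.53, 0.479]
ft_force: [0.8, 2.7, 1.5]
grip_width: 0.0227
```

```bash
python3 -c "
from h import *
st()"
```

```text
t 18.4 gx,gy mm 0.7402691810898708 1.0532836392843619 z 0.06338286373818329 F along,across,z 2.5960663296873454 -1.1098548850844914 1.5344269165667046 w 0.022712724023443327 turn [-0.0056  0.0206 -0.0006]
```

Emit:
{"method": "arm_command", "body": {"plan": [[-0.1, 0, -0.4, -0.005, 0.018, 0, 1.0], [0, -0.05, -0.5, 0, 0, 0, 1.0], [0, 0, -0.4, 0, 0, 0, 1.0], [0, 0, 0, 0, 0, 0, 1.0], [-1, 0, 0, 0, 0, 0, 1.0], [-1.5, 0, 0, 0, 0, 0, 1.0], [-2, 0, 0, 0, 0, 0, 1.0], [-3, 0, 0, 0, 0, 0, 1.0], [-3, 0, 0, 0, 0, 0, 1.0], [0, 0, 0, 0, 0, 0, 1.0]]}}

```text
time: 19.65
position: [0.6239, 0.0272, 0.174]
tool_rot: [-0.525, 0.474, 0.526, 0.472]
ft_force: [0.7, -0.3, -4.7]
grip_width: 0.0225
```

```bash
python3 -c "
from h import *
st(); go((.533,.3475,.17),(.533,.3475,.0545))"
```

```text
t 19.65 gx,gy mm -14.626089172102185 2.053545183880975 z 0.17400681065853701 F along,across,z -0.33682928603869267 -0.6756886620581601 -4.708690231797196 w 0.022541742361906345 turn [ 0.0007 -0.0012 -0.0042]
t 19.65 p [0.6239 0.0272 0.174 ] F [ 0.7072 -0.2644 -4.7087] w 0.022541742361906345 turn [ 0.0007 -0.0012 -0.0042]
to (0.533, 0.3475, 0.17) tool cm [ 0.4007  5.6912 32.8006] len 33.2931349647468
to (0.533, 0.3475, 0.0545) tool cm [11.55  0.    0.  ] len 11.550000000000002
```

Emit:
{"method": "arm_command", "body": {"plan": [[0, 0.7, 4, 0, 0, 0, 1.0], [0, 0.7, 4, 0, 0, 0, 1.0], [0, 0.7, 4, 0, 0, 0, 1.0], [0, 0.7, 4, 0, 0, 0, 1.0], [0, 0.7, 4, 0, 0, 0, 1.0], [0, 0.7, 4, 0, 0, 0, 1.0], [0, 0.7, 4, 0, 0, 0, 1.0], [0, 0.7, 4, 0, 0, 0, 1.0], [0, 0, 0, 0, 0, 0, 1.0], [0, 0, 0, 0, 0, 0, 1.0], [0, 0, 0, 0, 0, 0, 1.0]]}}

```text
time: 21.02
position: [0.5229, 0.3439, 0.1614]
tool_rot: [-0.521, 0.483, 0.529, 0.464]
ft_force: [-1.1, -1.6, -4.1]
grip_width: 0.0228
```

```bash
python3 -c "
from h import *
go((.533,.3475,.0545))"
```

```text
t 21.025 p [0.5229 0.3439 0.1614] F [-1.0653 -1.5997 -4.0898] w 0.022752299496913913 turn [-0.0018 -0.0081 -0.0274]
to (0.533, 0.3475, 0.0545) tool cm [10.6932 -1.0409  0.2552] len 10.746806919330565
```

Emit:
{"method": "arm_command", "body": {"plan": [[0, -1, 0.25, 0, -0.008, -0.027, 1.0], [2, 0, 0, 0, 0, 0, 1.0], [2, 0, 0, 0, 0, 0, 1.0], [2, 0, 0, 0, 0, 0, 1.0], [2, 0, 0, 0, 0, 0, 1.0], [0.7, 0, 0, 0, 0, 0, 1.0], [0, 0, 0, 0, 0, 0, 1.0], [0, 0, 0, 0, 0, 0, 1.0]]}}

```text
time: 22.02
position: [0.5423, 0.3434, 0.0743]
tool_rot: [0.525, -0.472, -0.52, -0.481]
ft_force: [-0.0, -0.3, -4.4]
grip_width: 0.0227
```

```bash
python3 -c "
from h import *
go((.533,.3475,.0545))"
```

```text
t 22.025 p [0.5423 0.3434 0.0743] F [-0.002  -0.2658 -4.4155] w 0.022675554896826107 turn [-0.0114  0.0031  0.0143]
to (0.533, 0.3475, 0.0545) tool cm [1.979  0.8782 0.5068] len 2.223595726554279
```

Emit:
{"method": "arm_command", "body": {"plan": [[0.5, 0.7, 0.4, -0.01, 0.003, 0.014, 1.0], [0.5, 0, 0, 0, 0, 0, 1.0], [0.5, 0, 0, 0, 0, 0, 1.0], [0, 0, 0, 0, 0, 0, 1.0], [0, 0, 0, 0, 0, 0, 1.0]]}}

```text
time: 22.65
position: [0.5354, 0.3478, 0.0599]
tool_rot: [0.526, -0.472, -0.525, -0.474]
ft_force: [-0.1, -0.7, -3.5]
grip_width: 0.0229
```

```bash
python3 -c "
from h import *
go((.533,.3475,.0545))"
```

```text
t 22.65 p [0.5354 0.3478 0.0599] F [-0.0636 -0.6814 -3.4682] w 0.022856539995409184 turn [0.     0.0009 0.0025]
to (0.533, 0.3475, 0.0545) tool cm [ 0.5352  0.2386 -0.0018] len 0.5860139708824226
```

Emit:
{"method": "arm_command", "body": {"plan": [[0.2, 0.1, 0, 0, 0, 0.002, 1.0], [0.2, 0, 0, 0, 0, 0, 1.0], [0, 0, 0, 0, 0, 0, 1.0], [0.15, 0, 0, 0, 0, 0, 1.0], [0, 0, 0, 0, 0, 0, 1.0]]}}

```text
time: 23.28
position: [0.5348, 0.3477, 0.0544]
tool_rot: [0.525, -0.473, -0.525, -0.474]
ft_force: [-0.4, 0.5, -2.9]
grip_width: 0.0226
```

```bash
python3 -c "
from h import *
go((.533,.3475,.0543))"
```

```text
t 23.275 p [0.5348 0.3477 0.0544] F [-0.3732  0.4539 -2.8858] w 0.022637958918726296 turn [-0.0002  0.0012  0.0013]
to (0.533, 0.3475, 0.0543) tool cm [ 0.007   0.1777 -0.0026] len 0.1778962687946694
```

Emit:
{"method": "arm_command", "body": {"plan": [[0.12, 0, 0, 0, 0, 0.001, 1.0], [0.05, 0, 0, 0, 0, 0, 1.0]]}}

```text
time: 23.52
position: [0.5349, 0.3478, 0.0543]
tool_rot: [-0.525, 0.473, 0.526, 0.474]
ft_force: [-0.6, -1.1, -0.3]
grip_width: 0.0229
```

```bash
python3 -c "
from h import *
go((.533,.3475,.0543))"
```

```text
t 23.525 p [0.5349 0.3478 0.0543] F [-0.5662 -1.1037 -0.3324] w 0.02287382777778469 turn [-0.      0.0012  0.0007]
to (0.533, 0.3475, 0.0543) tool cm [ 0.0006  0.1931 -0.0068] len 0.19324273932891525
```

The tray floor carries the pin and it is upright. Opening slowly to 6 cm, then rising straight up.

Emit:
{"method": "arm_command", "body": {"plan": [[0, 0, 0, 0, 0, 0, 2.6], [0, 0, 0, 0, 0, 0, 3.2], [0, 0, 0, 0, 0, 0, 4], [0, 0, 0, 0, 0, 0, 5], [0, 0, 0, 0, 0, 0, 6], [0, 0, 0, 0, 0, 0, 6], [0, 0, 0, 0, 0, 0, 6]]}}

```text
time: 24.4
position: [0.5366, 0.3485, 0.0549]
tool_rot: [0.526, -0.471, -0.525, -0.475]
ft_force: [0.0, -0.4, 0.3]
grip_width: 0.0592
```

```bash
python3 -c "
from h import *
go((.533,.3475,.22))"
```

```text
t 24.4 p [0.5366 0.3485 0.0549] F [ 0.032  -0.3544  0.3074] w 0.05924897858535183 turn [-0.0002  0.0024  0.0046]
to (0.533, 0.3475, 0.22) tool cm [-16.5147   0.3641  -0.0574] len 16.518805224270842
```

Emit:
{"method": "arm_command", "body": {"plan": [[-1.5, 0, 0, 0, 0, 0, 6], [-2, 0, 0, 0, 0, 0, 6], [-2, 0, 0, 0, 0, 0, 6], [-3, 0, 0, 0, 0, 0, 6], [-3, 0, 0, 0, 0, 0, 6], [-3, 0, 0, 0, 0, 0, 6], [-3, 0, 0, 0, 0, 0, 6], [0, 4, 4, 0, 0, 0, 6], [0, 4, 4, 0, 0, 0, 6], [0, 3, 4, 0, 0, 0, 6], [0, 0, 0, 0, 0, 0, 6], [0, 0, 0, 0, 0, 0, 6]]}}

```text
time: 25.9
position: [0.4137, 0.4589, 0.2487]
tool_rot: [0.527, -0.466, -0.523, -0.481]
ft_force: [-0.0, -0.1, -0.5]
grip_width: 0.0603
```

```bash
python3 -c "
from h import *
st()
p,d=optics.camera('top'); q,d=optics.camera('scene')
cv2.imwrite('pics/e.png',np.hstack([cv2.resize(p[100:300,170:490],(400,250)),cv2.resize(q[120:345,180:500],(400,281))[:250]]))
cv2.imwrite('pics/e_t.png',p);cv2.imwrite('pics/e_s.png',q)"
```

```text
t 25.9 gx,gy mm 436.6875943888299 166.0089881314416 z 0.24872258926194402 F along,across,z -0.05635738391757216 0.022264098269352044 -0.5291145852236683 w 0.06028823405300669 turn [-0.0026  0.0091  0.0197]
```

View pics/e_s.png

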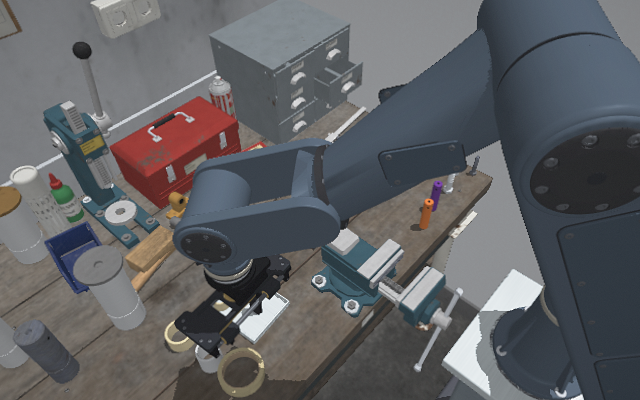

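View pics/e_t.png

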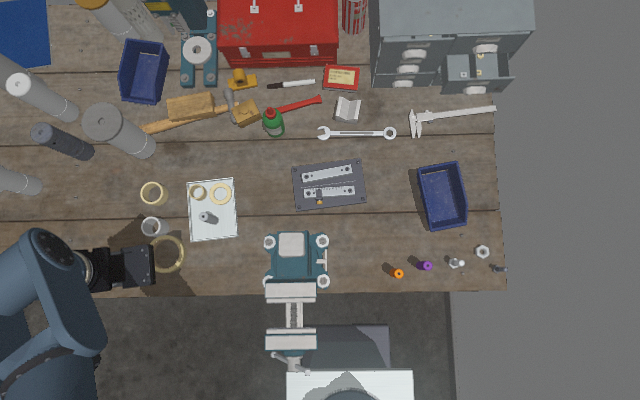

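In the top view the pin is in the tray's near half at about (207,216), and the gauge, pointer, bottle, wrench and bolt look unchanged. I'll check that numerically, then hand in.

```bash
python3 - <<'E'
from h import *
p,d=optics.camera('top')
yy,xx=np.mgrid[205:228,194:225]; s=d[205:228,194:225].ravel()
o,v=ray('top',np.c_[xx.ravel(),yy.ravel()]); X=o+v*s[:,None]
m=X[:,2]>.09; print('pin top max z',X[:,2].max(),'xy',X[m].mean(0),m.sum())
a=cv2.imread('pics/top0.png')
for n,(x0,y0,x1,y1) in dict(bottle=(258,103,290,140),wrench=(314,122,400,144),bolt=(444,250,470,275),pointer=(310,184,330,206),gauge=(288,155,372,214),bush=(187,180,235,205)).items():
    print(n,cv2.absdiff(a[y0:y1,x0:x1],p[y0:y1,x0:x1]).max(2).mean().round(2))
E
```

```text
pin top max z 1.1518597905915124 xy [0.5292 0.3298 0.1531] 82
bottle 10.17
wrench 4.0
bolt 3.94
pointer 4.08
gauge 4.01
bush 3.99
```

```bash
python3 - <<'E'
from h import *
p,d=optics.camera('top'); a=cv2.imread('pics/top0.png')
yy,xx=np.mgrid[205:228,194:225]; s=d[205:228,194:225].ravel()
o,v=ray('top',np.c_[xx.ravel(),yy.ravel()]); X=(o+v*s[:,None])[s>0]
m=(X[:,2]>.09)&(X[:,2]<.12); print('pin top',X[m].mean(0),X[m][:,2].max(),m.sum())
for n,im in(('before',a),('after',p)):
    h=cv2.cvtColor(im,cv2.COLOR_BGR2HSV)[98:145,255:295]
    for k,mm in dict(green=(h[...,0]>40)&(h[...,0]<85)&(h[...,1]>110),red=((h[...,0]<8)|(h[...,0]>172))&(h[...,1]>130)).items():
        y,x=np.nonzero(mm); print(n,k,len(x),x.mean()+255,y.mean()+98)
cv2.imwrite('pics/f.png',np.vstack([cv2.resize(np.hstack([a[95:150,250:310],p[95:150,250:310]]),None,fx=5,fy=5,interpolation=cv2.INTER_CUBIC),cv2.resize(p[175:245,180:300],(600,300))]))
E
```

```text
pin top [0.5352 0.3461 0.1018] 0.10739244829663885 78
before green 161 271.9875776397516 120.20496894409938
before red 212 278.16037735849056 110.25471698113208
after green 155 272.6193548387097 120.00645161290322
after red 201 278.80099502487565 110.02985074626866
```

View pics/f.png

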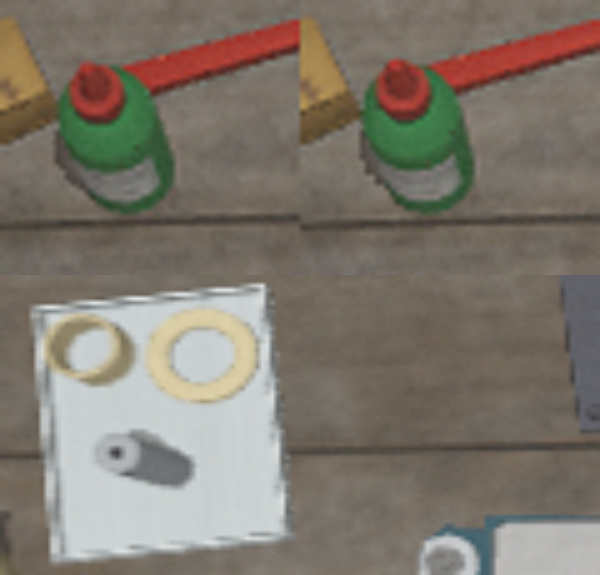

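```bash
python3 -c "
from rig import workorder
print(workorder.hand_in())"
```

```text
the job is handed in; nothing more can be done
None
```

I gauged the pin and found it good. It now stands upright in the free half of the kit tray, and the job is handed in.

**Gauging:** The pin wedged between the jaws with its middle about 16 mm past the gauge's centre, which makes it about 23.0 mm thick. The pointer tip is at about 26 mm, so the pin stopped roughly 10 mm short. My measuring error is about 2 mm.

**Last checks:**
- **Pin:** its top is at about 0.10 m and within 3 mm of the middle of the tray's free half.
- **Untouched parts:** the pointer, gauge, wrench, bolt and tray parts look the same as in the first picture. The arm is clear of everything, and the run took about 26 s.

**What did not go to plan:**
- **Press force:** it reached about 11 N for a moment while wedging, slightly over the 10 N asked. I eased off straight away and held the pin at about 5–7 N.
- **Oil bottle:** it appears 0.6 pixel (about 1.5 mm) away from where it was at the start. It is still upright and I felt no contact, but a slight brush is possible. I left it rather than risk moving it more.

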